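# Chuck key left in the lathe: stop it and point it out

### The job

Someone has left the chuck key in the lathe's chuck. Push the big mushroom stop button on the remote control box all the way down so that it locks, then show the trainee the mistake: point at the key for two seconds, fingertips just above the middle of its T-handle, and then point in the same way at the one empty hole in the wooden accessory block, where the key belongs, and finish still pointing there. Do not touch the key, the lathe or the block, do not press the small start button, and leave everything else where it stands.

Things in the scene. Friction and masses are not known exactly. Their poses are not given: they have to be found in the camera images.
- lathe: green wood lathe fixed on the bench. Origin: on the bench below the chuck's middle. Along its y: spindle axis (175 mm up); headstock 140 deep, 265 high, y +60..+250, motor behind; bed 75 high, 110 wide, y -400..+250; tool rest 180 high at x -60, y -215..-65; tailstock 245 high, y -420..-150. Steel four-jaw chuck 90 across, 78 long, turns stiffly on the spindle.
- key_handle (a point): middle of the T-handle of the steel chuck key left in the side of the lathe's chuck, 106 mm from the spindle axis, 260 to 281 mm up. The 12 mm shank points up, or leans to the front (to 0.6 rad) or back (to 0.2). Handle bar 11 mm thick, 79 mm long; this point is on its centre line, the boss reaches 9 mm further out. Loose in its socket.
- remote: grey remote control box on the bench, held by magnets (does not move), 70 x 110 x 47 mm high (x, y, z). Origin: middle of its underside. On its top the mushroom stop button at y = -26 mm and the small start button at y = +32 mm.
- stop_top (a point): centre of the top of the stop button: a black mushroom head 40 mm across, its top 76 mm above the bench when out; it goes straight down.
- stop (a joint): how far the stop button is pushed down, m: 0 out, 0.008 fully down; needs about 6 N and stays where it is pushed.
- start (a joint): how far the small black start button is pushed down, m: 0 out, 0.004 fully down; springy, 20 mm across, its top 57 mm above the bench. Not to be pressed.
- block: wooden accessory block fixed on the bench, 60 x 210 x 55 mm high (x, y, z). Origin: middle of its underside. Four upright round holes, 16 mm wide and 40 mm deep, in a row along its y at -75, -25, +25 and +75 mm: three hold accessories, one is empty.
- key_hole: the empty hole of the accessory block, where the key belongs: centre of its mouth, level with the block's top, 55 mm above the bench. Which of the four it is varies.
- spur: steel spur drive centre standing loose in a hole of the block, 21 mm across, top 35 mm above the block. Origin: underside of its shank, 40 mm below the block's top.
- live_centre: steel revolving centre with a cone point standing loose in a hole of the block, 26 mm across, top 46 mm above the block. Origin: underside of its shank, 40 mm below the block's top.
- drill_chuck: dark steel drill chuck standing loose in a hole of the block, 33 mm across, top 45 mm above the block. Origin: underside of its shank, 40 mm below the block's top.
- bowl: small turned wooden bowl on the bench, 100 mm across, 42 mm high. Origin: middle of its underside.
- hex_key: T-handled hex key lying on the bench, 100 x 72 x 12 mm. Origin: on the bench below the middle of its 90 mm rod, which runs along its x.
- wax_tin: round aluminium wax tin, 68 mm across, 40 mm high. Origin: middle of its underside.
- spare_chuck: second four-jaw lathe chuck, lying jaws up on the bench without a key, 90 mm across, 78 mm high. Origin: middle of its underside.
- oil_bottle: white plastic oil bottle, 60 mm across, 160 mm high. Origin: middle of its underside.

How it is judged:
On the way, in this order (a step that is already met when the one before it is completed fails the run):
1. the stop button is pushed down and locked (value of joint stop above 0.0065 m), for 0.1 s.
2. the tool point dwells just above the key's T-handle (horizontal distance between the grasp point and key_handle below 0.025 m and distance between the grasp point and key_handle between 0.025 and 0.08 m and height (world z) of the grasp point above 0.275 m), for 1.5 s.
3. the tool point dwells just above the empty hole (horizontal distance between the grasp point and key_hole below 0.02 m and distance between the grasp point and key_hole between 0.025 and 0.08 m and height (world z) of the grasp point above 0.08 m), for 1.5 s.
At the end, for the whole second after the job is handed in: Stop button at least 6 of its 8 mm down, start button out, key handle within 6 mm and every loose thing within 15 mm of its start, and the tool point still over the empty hole: within 20 mm of its centre seen from above and 25 to 80 mm from its mouth (all of step 3 and value of joint stop above 0.006 m and value of joint start below 0.002 m and not (distance of key_handle from where it was at the start of the episode above 0.006 m) and not (distance of any of spur, live_centre, drill_chuck, bowl, hex_key, wax_tin, spare_chuck, oil_bottle from where it was at the start of the episode above 0.015 m)); the robot touches nothing.
It fails at once if the lathe, its chuck or the key is touched (contact force between any of the fingers, the arm and lathe above 0.5 N).
It fails at once if the chuck key is pulled out or turned with the chuck (distance of key_handle from where it was at the start of the episode above 0.006 m).
It fails at once if the accessory block is touched (contact force between any of the fingers, the arm and block above 0.5 N).
It fails at once if the start button is pressed (value of joint start above 0.002 m).
It fails at once if a bystander is lifted, pushed or knocked over (distance of any of spur, live_centre, drill_chuck, bowl, hex_key, wax_tin, spare_chuck, oil_bottle from where it was at the start of the episode above 0.015 m).
It also fails if it takes over 61 s, if anything falls off the work surface, if the arm or the gripper's body presses on something with over 40 N, if the wrist force passes 120 N, or if a joint passes its speed limit or range.

### The arm

A 7-joint arm with a two-finger parallel gripper is mounted at the origin on the work surface. World frame = base frame: x ahead of the robot, y to its left, z up, the work surface at z = 0. Lengths are in m, angles in rad, forces in N, time in s.
With the tool pointing down it reaches from about 0.35 to 0.9 m from the base axis. Payload 7.2 kg.
Tool frame: the origin (TCP) lies between the finger pads, 19 mm behind the fingertips; this is the grasp point; z points along the fingers, y is the line along which they close (so a half turn about z gives the same grasp; the last joint's range is limited). The gripper opens to 88 mm and grips with 3 to 60 N. Pads are 20 mm wide; open, the fingers measure 115 mm over their backs; the gripper's body (75 mm by 178 mm) begins 61 mm behind the grasp point.
Start: joints at [1.17, 0.411, -0.013, 1.596, 0.006, 1.134, -0.082], TCP at [0.204, -0.591, 0.241] pointing down, gripper open.
Joint ranges: [-2.95, 2.95], [-0.29, 1.99], [-1.47, 1.44], [0.14, 2.54], [-1.03, 4.17], [0.13, 1.85], [-2.86, 2.86]. Speed limits (rad/s): [2.39, 2.39, 3.01, 3.01, 3.14, 3.14, 3.14].

### API

Orientations are given as a unit quaternion [x, y, z, w].
In Python, from station import arm gives the robot as it stands.
- The arm moves only by the tool carry_out, never from a script. Its arguments are lists of equal length, an entry for each row: "delta_rot": the turn, a rotation vector about the tool's x, y, z in rad, a list of three; "xyz": the shift along the tool's x, y, z in m, a list of three; "hand": the closure, from -1 (fully open) to 1 (shut). A call has 1 to 10 rows; each row is the pose to reach, as a shift and turn from the pose commanded when the call began, along the tool's axes at that moment; what a row does not reach only later rows make up. A row lasts 1/10 s, in which the tool goes at most 50 mm and 8.59 degrees, less where a joint would pass 70% of its speed; a pose out of reach is approached as far as the arm can. A call with a gripper value outside its range is refused whole. The fingers move at their own pace and stop on an object; the grip force is fixed at half the most. Time passes only in rows, so rows that repeat a pose let the fingers close. It gives the time, the measured TCP pose, the force, the opening and the grip force at its end, in the units of the state.
- arm.get_state(): the state, without advancing time (a new reading comes with each control period).
- arm.get_image(name): name is "scene" or "top" or "wrist"; returns a dict with "img" (400x640x3 uint8, red, green, blue), "camera_matrix" (3x3 intrinsics, pixels), "view" (4x4, takes a point from world to camera coordinates). Camera axes: x right, y down, z forward; pixel columns grow to the right and rows downward; lengths in m; the calibration is good to about 2 mm. A picture is of the moment at which its call begins. There is no depth.
- arm.finish_job(): hands the job in; it is judged then, once.
The state is a dict: "clock": time; "joint_pos": joint angles; "joint_velocities": joint speeds; "joint_torque": joint torques, N m; "tool_pos": TCP position; "ee_rot": TCP orientation; "wrist_force": force on the tool from outside, world axes, zero at the start; "moment": the same for the moment, N m; "grip_width": finger opening in m; "grasp_force": force on a finger pad.
Only numpy, scipy, OpenCV 4.12 (cv2) and the standard library are available. Lean on these libraries where they do the work, as an engineer would, in place of code of your own. Each camera call takes 0.05 s, during which the arm holds its last target. There are 200 camera calls.

## Working session

There is one attempt and no reset: what is moved stays moved. The work goes in short steps, Python scripts to look and compute and a tool call to move; the robot and the scene stay as the last step left them, time stands still between calls to the robot, and variables do not carry over. Pictures are saved under pics/ and viewed, at most 10 in all, crops included, and the job is handed in when it is done.

Besides the shell and the picture viewer there is one more tool, called after "Emit:" as name(argument=value, ...) on one line, values as JSON. carry_out: Moves the arm, as the interface text tells. Its arguments: {"type":"object","properties":{"delta_rot":{"type":"array"},"xyz":{"type":"array"},"hand":{"type":"array"}},"required":["delta_rot","xyz","hand"]}

```bash
mkdir -p pics
cat > h.py <<'E'
import numpy as np, cv2
from station import arm
from scipy.spatial.transform import Rotation as R
def snap(n,f):
    d=arm.get_image(n); cv2.imwrite('pics/'+f+'.png',d['img'][:,:,::-1]); np.savez('pics/'+f+'.npz',**d); return d
def ray(d,uv):
    T=np.array(d['view']); K=np.array(d['camera_matrix'])
    c=-T[:3,:3].T@T[:3,3]; v=T[:3,:3].T@np.linalg.inv(K)@np.array([uv[0],uv[1],1.]); return c,v/np.linalg.norm(v)
def onz(d,uv,z):
    c,v=ray(d,uv); return c+v*(z-c[2])/v[2]
def tri(d1,u1,d2,u2):
    c1,v1=ray(d1,u1);c2,v2=ray(d2,u2)
    s=np.linalg.lstsq(np.stack([v1,-v2],1),c2-c1,rcond=None)[0]
    a=c1+s[0]*v1;b=c2+s[1]*v2; return (a+b)/2,np.linalg.norm(a-b)
def proj(d,p):
    T=np.array(d['view']); q=np.array(d['camera_matrix'])@(T[:3,:3]@np.array(p)+T[:3,3]); return q[:2]/q[2]
def load(f): return dict(np.load('pics/'+f+'.npz'))
E
python3 - <<'E'
from h import *
for n in ('scene','top'):
    d=snap(n,n); print(n,ray(d,(320,200)),d['camera_matrix'][0])
s=arm.get_state(); print(s)
E
```

```text
scene (array([ 1.08275617, -0.46922286,  0.89074717]), array([-0.51628467,  0.51896094, -0.68127064])) [405.58345659   0.         311.47984321]
top (array([0.32804521, 0.06876522, 1.23424187]), array([ 0.18855047,  0.00520338, -0.98204972])) [382.42875037   0.         317.49388365]
{'clock': 0.1, 'joint_pos': array([ 1.16977332,  0.41182711, -0.01270178,  1.59696346,  0.00561821,
        1.13426912, -0.08221502]), 'joint_velocities': array([ 4.89773968e-05, -2.62920146e-03,  1.99419115e-03, -2.69655010e-03,
        9.53878061e-04, -2.44374075e-03,  1.22228638e-03]), 'joint_torque': array([ 3.46875699e-03, -5.89098358e+01,  6.44232240e-01, -2.91707897e+01,
       -5.37772675e-02,  1.46442614e-02,  9.93295021e-05]), 'tool_pos': array([ 0.20401194, -0.59031854,  0.24058744]), 'ee_rot': array([ 9.86184654e-01,  1.65648170e-01, -1.77929044e-04, -6.93228521e-04]), 'wrist_force': array([0.03340704, 0.2578209 , 0.50299111]), 'moment': array([-0.01806313,  0.05380736,  0.01718354]), 'grasp_force': 0.0, 'grip_width': 0.08801425194815429}
```

View pics/scene.png

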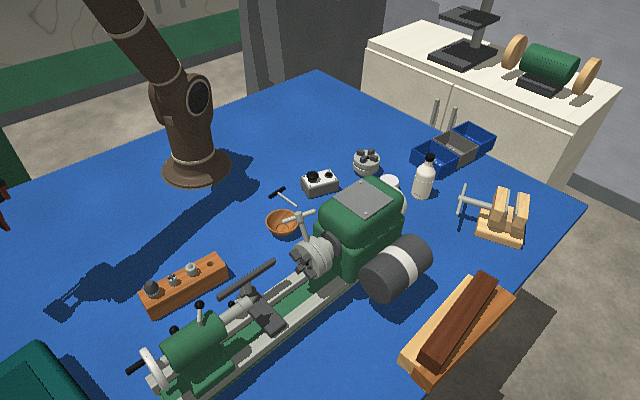

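View pics/top.png

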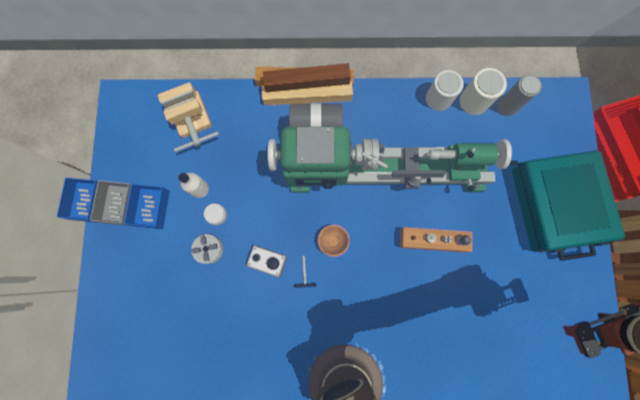

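The scene view shows the key's T-handle at about (297,217), the remote at (320,180) and the block at (185,283). In the top view the remote is at (266,260), the block at (437,240) and the chuck at (372,153). I'll enlarge these.

Run:
```python
from h import *
a=cv2.imread('pics/scene.png');b=cv2.imread('pics/top.png')
def c(i,x,y,w,h,):return cv2.resize(i[y:y+h,x:x+w],(400,300),interpolation=cv2.INTER_CUBIC)
m=np.vstack([np.hstack([c(a,270,195,80,60),c(b,340,125,80,60)]),np.hstack([c(a,135,240,100,75),c(b,395,210,80,60)])])
cv2.imwrite('pics/m1.png',m)
m=np.hstack([c(a,290,160,60,45),c(b,240,240,60,45)]);cv2.imwrite('pics/m2.png',m)
```

```text
(no output)
```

View pics/m1.png

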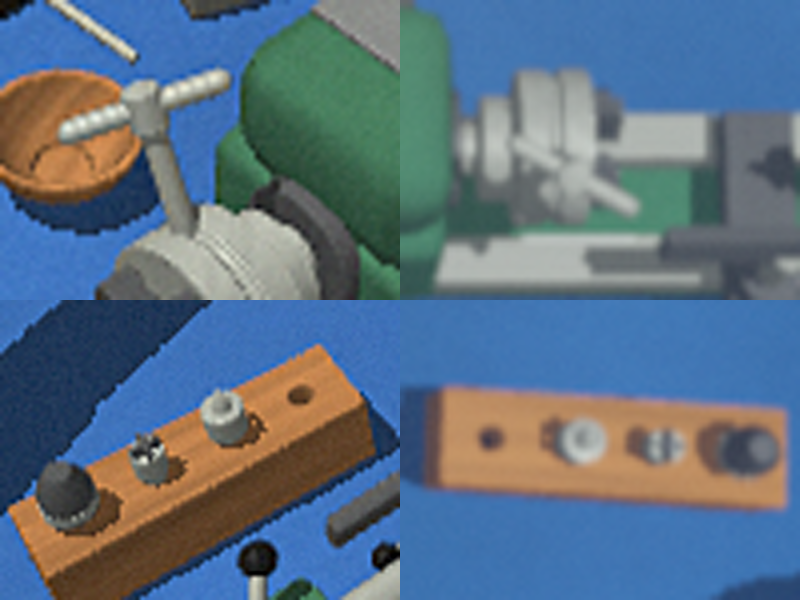

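View pics/m2.png

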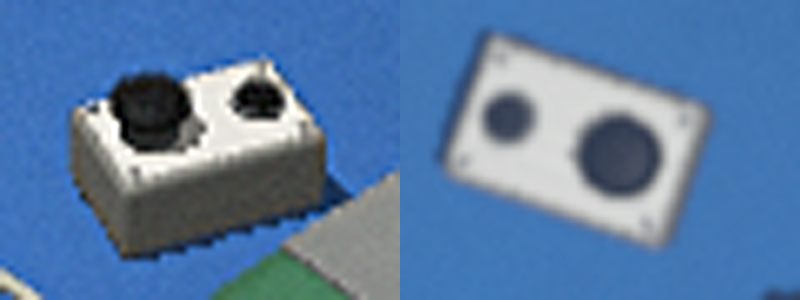

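The empty hole is at the +y end: scene (210,264), top (413,237.6). The T-handle middle is at scene (299,216.3), top (375.2,160). The stop head is at scene (312.5,174), top (273,263), with the start button at top (256,257.5).

Run:
```python
from h import *
np.set_printoptions(precision=4,suppress=True)
a=load('scene');b=load('top')
print('hole',tri(a,(210,263.75),b,(413,237.6)),onz(a,(210,263.75),.055),onz(b,(413,237.6),.055))
print('key',tri(a,(299.2,216.3),b,(375.2,160)),[onz(a,(299.2,216.3),z) for z in(.26,.27,.28)],[onz(b,(375.2,160),z) for z in (.26,.27,.28)])
for e1,e2 in (((62,133),(515-400,140)),((228,80),(637-400,210))):
    print('end',tri(a,(270+e1[0]/5,195+e1[1]/5),b,(340+e2[0]/5,125+e2[1]/5)))
print('stop',tri(a,(312.5,173.8),b,(273,263.2)),onz(a,(312.5,173.8),.076),onz(b,(273,263.2),.076))
print('start',onz(b,(256.2,257.5),.057),onz(a,(290+260/6.667,160+93/6.667),.057))
st=arm.get_state(); print('blob dark top:')
print(R.from_quat(st['ee_rot']).as_matrix())
# refine by masks
for d,n,box in ((b,'top',(262,252,24,24)),(b,'top',(248,250,15,15))):
    x,y,w,h=box; g=cv2.cvtColor(d['img'],cv2.COLOR_RGB2GRAY)[y:y+h,x:x+w]; hsv=cv2.cvtColor(d['img'],cv2.COLOR_RGB2HSV)[y:y+h,x:x+w]
    m=(g<105)&(hsv[...,1]<130); v,u=np.nonzero(m); print(m.sum(),u.mean()+x,v.mean()+y)
# objects
for nm,uv,z in (('bowl',(333,240),.042),('hexbar',(304.5,285),.012),('hexrod end',(303,257),.01),('spare',(206,249),.078),('oil',(185,178),.16),('tin',(215,214),.04),('blk drill',(395+355/5,210+145/5),.1)):
    print(nm,onz(b,uv,z))
```

```text
hole (array([ 0.4366, -0.2106,  0.0541]), np.float64(0.0016692756059401145)) [ 0.4379 -0.2102  0.055 ] [ 0.4361 -0.2111  0.055 ]
key (array([ 0.6202, -0.0682,  0.2716]), np.float64(0.004568702316409302)) [array([ 0.6128, -0.0588,  0.26  ]), array([ 0.6203, -0.0653,  0.27  ]), array([ 0.6277, -0.0718,  0.28  ])] [array([ 0.6222, -0.0717,  0.26  ]), array([ 0.6192, -0.0703,  0.27  ]), array([ 0.6162, -0.0688,  0.28  ])]
end (array([ 0.6206, -0.0682,  0.2639]), np.float64(0.06927117164434614))
end (array([ 0.6209, -0.0702,  0.2876]), np.float64(0.07596514542070587))
stop (array([0.3585, 0.2175, 0.0739]), np.float64(0.0029023788423424342)) [0.3611 0.217  0.076 ] [0.3575 0.2161 0.076 ]
start [0.3753 0.2703 0.057 ] [0.38   0.2729 0.057 ]
blob dark top:
[[ 0.9451  0.3267 -0.0006]
 [ 0.3267 -0.9451  0.0013]
 [-0.0001 -0.0014 -1.    ]]
116 273.0689655172414 263.2844827586207
41 254.5121951219512 256.7317073170732
bowl [0.43   0.0347 0.042 ]
hexbar [0.2916 0.124  0.012 ]
hexrod end [0.3787 0.1294 0.01  ]
spare [0.3999 0.4194 0.078 ]
oil [0.6    0.4661 0.16  ]
tin [0.5128 0.4079 0.04  ]
blk drill [ 0.4278 -0.3563  0.1   ]
```

Emit:
carry_out(delta_rot=[[0,0,0],[0,0,0],[0,0,0],[0,0,0],[0,0,0],[0,0,0],[0,0,0],[0,0,0],[0,0,0],[0,0,0]], xyz=[[0.03,-0.02,-0.006],[0.065,-0.045,-0.012],[0.1,-0.07,-0.02],[0.135,-0.095,-0.03],[0.17,-0.12,-0.04],[0.205,-0.145,-0.05],[0.24,-0.17,-0.06],[0.275,-0.195,-0.06],[0.31,-0.22,-0.06],[0.344,-0.242,-0.06]], hand=[1,1,1,1,1,1,1,1,1,1])

```text
clock: 1.1
tool_pos: [0.4508, -0.2477, 0.3014]
ee_rot: [0.986, 0.166, -0.0, -0.0]
wrist_force: [0.9, -0.4, -0.1]
grip_width: 0.0112
grasp_force: 0.0
```

Emit:
carry_out(delta_rot=[[0,0,0],[0,0,0],[0,0,0],[0,0,0],[0,0,0],[0,0,0],[0,0,0],[0,0,0],[0,0,0],[0,0,0]], xyz=[[0.018,-0.045,0],[0.036,-0.09,0],[0.054,-0.135,0],[0.072,-0.185,0],[0.09,-0.233,0],[0.086,-0.28,0],[0.082,-0.328,0],[0.077,-0.375,0],[0.072,-0.422,0],[0.067,-0.469,0]], hand=[1,1,1,1,1,1,1,1,1,1])

```text
clock: 2.1
tool_pos: [0.3591, 0.2169, 0.3013]
ee_rot: [0.986, 0.166, 0.0, 0.0]
wrist_force: [0.6, 0.9, -0.2]
grip_width: 0.0004
grasp_force: 0.0
```

Run:
```python
from h import *
np.set_printoptions(precision=4,suppress=True)
s=arm.get_state(); print(s['tool_pos'],s['joint_pos'],s['joint_velocities'],s['grip_width'],s['wrist_force'])
d=snap('wrist','w1'); print(ray(d,(320,200)),proj(d,(.359,.217,.075)),d['camera_matrix'][0])
```

```text
[0.3591 0.2169 0.3013] [ 0.0359  0.0436 -0.7034  1.9343  0.0312  1.174  -1.9173] [-0.6281  0.1041 -0.5351 -0.0781  0.0865  0.0047 -1.1888] 0.0004092300752985731 [ 0.6055  0.9438 -0.23  ]
(array([0.4203, 0.2396, 0.444 ]), array([-0.2275, -0.0629, -0.9717])) [325.285  182.1734] [285.0044   0.     324.2886]
```

View pics/w1.png

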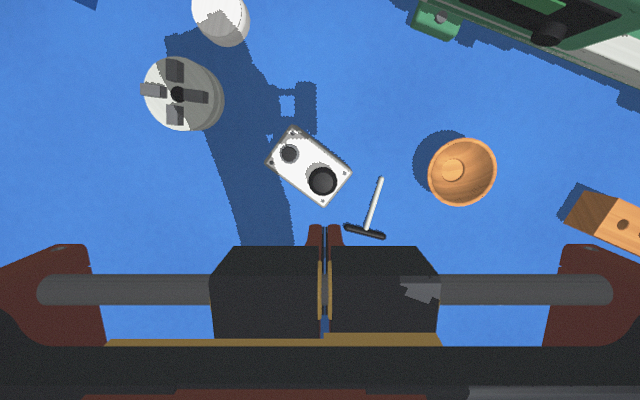

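The wrist view shows the stop head at (322,181), within about 3 mm of the prediction (325,182), and nothing else is under the closed fingers.

Emit:
carry_out(delta_rot=[[0,0,0],[0,0,0],[0,0,0],[0,0,0],[0,0,0],[0,0,0],[0,0,0],[0,0,0],[0,0,0],[0,0,0]], xyz=[[0,0,0.03],[0,0,0.06],[0,0,0.09],[0,0,0.12],[0,0,0.15],[0,0,0.17],[0,0,0.185],[0,0,0.195],[0,0,0.2],[0,0,0.2]], hand=[1,1,1,1,1,1,1,1,1,1])

```text
clock: 3.15
tool_pos: [0.3602, 0.2154, 0.1011]
ee_rot: [0.986, 0.166, -0.0, 0.0]
wrist_force: [-0.3, 0.0, 0.3]
grip_width: 0.0003
grasp_force: 0.0
```

Emit:
carry_out(delta_rot=[[0,0,0],[0,0,0],[0,0,0],[0,0,0],[0,0,0],[0,0,0],[0,0,0],[0,0,0],[0,0,0],[0,0,0]], xyz=[[0,0,0.002],[0,0,0.004],[0,0,0.006],[0,0,0.008],[0,0,0.01],[0,0,0.012],[0,0,0.013],[0,0,0.014],[0,0,0.014],[0,0,0.014]], hand=[1,1,1,1,1,1,1,1,1,1])

```text
clock: 4.15
tool_pos: [0.3606, 0.2156, 0.0876]
ee_rot: [0.986, 0.166, 0.0, 0.0]
wrist_force: [-1.1, -0.8, 4.4]
grip_width: 0.0007
grasp_force: 2.2
```

Force is only 4.4 N so far; push the last millimetres until it bottoms.

Emit:
carry_out(delta_rot=[[0,0,0],[0,0,0],[0,0,0],[0,0,0],[0,0,0]], xyz=[[0,0,0.001],[0,0,0.002],[0,0,0.003],[0,0,0.003],[0,0,0.003]], hand=[1,1,1,1,1])

```text
clock: 4.65
tool_pos: [0.3608, 0.2157, 0.0858]
ee_rot: [0.986, 0.166, 0.001, 0.0]
wrist_force: [-5.4, -3.8, 27.9]
grip_width: 0.0004
grasp_force: 13.5
```

Bottomed at 28 N. Lifting now and moving in front of the chuck.

Emit:
carry_out(delta_rot=[[0,0,0],[0,0,0],[0,0,0],[0,0,0],[0,0,0],[0,0,0],[0,0,0],[0,0,0],[0,0,0],[0,0,0]], xyz=[[0,0,-0.01],[0,0,-0.04],[0,0,-0.08],[0,0,-0.12],[0,0,-0.16],[0,0,-0.2],[0,0,-0.23],[0,0,-0.25],[0,0,-0.26],[0,0,-0.26]], hand=[1,1,1,1,1,1,1,1,1,1])

```text
clock: 5.65
tool_pos: [0.3606, 0.2158, 0.345]
ee_rot: [0.986, 0.166, 0.001, -0.0]
wrist_force: [0.7, 0.7, -0.4]
grip_width: 0.0005
grasp_force: 0.0
```

Emit:
carry_out(delta_rot=[[0,0,0],[0,0,0],[0,0,0],[0,0,0],[0,0,0],[0,0,0],[0,0,0],[0,0,0],[0,0,0],[0,0,0]], xyz=[[0,0.03,0],[0,0.065,0],[0,0.1,0],[0,0.135,0],[0,0.17,0],[0,0.205,0],[0,0.24,0],[0,0.275,0],[0,0.3,0],[0,0.302,0]], hand=[1,1,1,1,1,1,1,1,1,1])

```text
clock: 6.65
tool_pos: [0.4588, -0.0731, 0.3421]
ee_rot: [0.987, 0.163, -0.002, -0.0]
wrist_force: [-0.1, 1.4, -0.6]
grip_width: 0.0003
grasp_force: 0.0
```

Run:
```python
from h import *
np.set_printoptions(precision=4,suppress=True)
s=arm.get_state(); print(s['tool_pos'],s['ee_rot'],s['joint_pos'],s['wrist_force'])
b=snap('top','t2'); d=snap('wrist','w2'); print(proj(d,(.62,-.069,.271)),proj(d,(.437,-.2107,.055)))
i=cv2.imread('pics/w2.png'); u,v=proj(d,(.62,-.069,.271)).astype(int)
u=np.clip(u,100,540);v=np.clip(v,75,325)
t=cv2.imread('pics/t2.png')
print(u,v)
cv2.imwrite('pics/m3.png',np.hstack([cv2.resize(i[v-75:v+75,u-100:u+100],(400,300)),cv2.resize(t[240:285,240:300],(400,300),interpolation=2)]))
```

```text
[ 0.4588 -0.0731  0.3421] [ 0.9866  0.1634 -0.0017 -0.0003] [ 0.4064  0.0811 -0.375   1.7934  0.0311  1.2764 -1.2193] [-0.0816  1.3646 -0.5926]
[403.7642  -8.3474] [404.8894 216.0758]
403 75
```

View pics/m3.png

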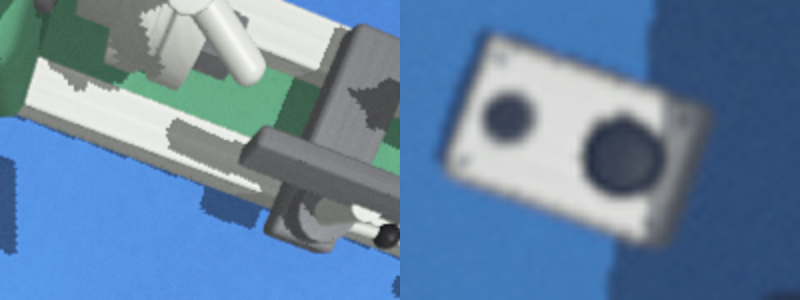

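The key is where expected in the wrist view (boss at about (398,0), predicted (404,-8)), and the stop head looks pressed. Now to the key.

Emit:
carry_out(delta_rot=[[0,0,0],[0,0,0],[0,0,0],[0,0,0],[0,0,0],[0,0,0],[0,0,0],[0,0,0],[0,0,0],[0,0,0]], xyz=[[0.02,0.007,0],[0.04,0.014,0],[0.065,0.021,0],[0.09,0.028,0],[0.115,0.036,0],[0.135,0.043,0],[0.15,0.048,0],[0.153,0.049,0.007],[0.153,0.049,0.014],[0.153,0.049,0.014]], hand=[1,1,1,1,1,1,1,1,1,1])

```text
clock: 7.75
tool_pos: [0.6182, -0.0655, 0.3287]
ee_rot: [0.986, 0.166, -0.001, -0.0]
wrist_force: [0.5, 1.0, 0.7]
grip_width: 0.0005
grasp_force: 0.0
```

Run:
```python
from h import *
np.set_printoptions(precision=4,suppress=True)
s=arm.get_state(); print(s['tool_pos'],s['ee_rot'],s['joint_pos'],s['wrist_force'])
a=snap('scene','s3'); d=snap('wrist','w3'); t=snap('top','t3')
print(proj(d,(.62,-.069,.271)),proj(a,(.62,-.069,.271)),proj(d,(.437,-.2107,.055)))
i=cv2.imread('pics/w3.png')[60:360,120:520];j=cv2.resize(cv2.imread('pics/s3.png')[160:250,250:370],(400,300),interpolation=2)
cv2.imwrite('pics/m4.png',np.hstack([i,j]))
```

```text
[ 0.6182 -0.0655  0.3287] [ 0.9861  0.1661 -0.0014 -0.0004] [ 0.295   0.379  -0.3741  1.4594  0.1391  1.3323 -1.3251] [0.4939 0.9654 0.7028]
[331.0323 221.0738] [297.8248 216.7149] [371.8456 306.8158]
```

View pics/m4.png

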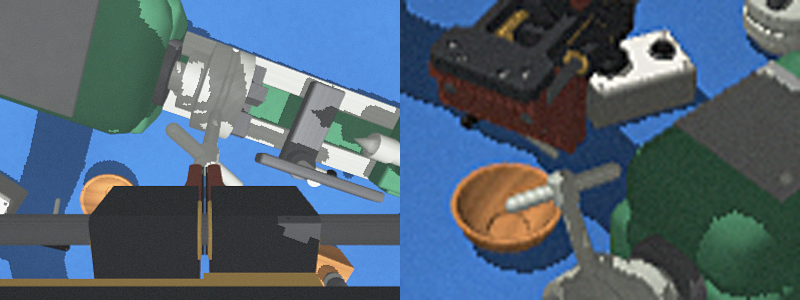

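Run:
```python
from h import *
np.set_printoptions(precision=4,suppress=True)
a=load('s3');d=load('w3');t=load('t3');p=np.array([.6182,-.0655,.3287])
for n,c in (('s',a),('w',d),('t',t)): print(n,'tcp',proj(c,p),'tip',proj(c,p-[0,0,.019]),'body',proj(c,p+[0,0,.061]))
print('key from wrist+scene0',tri(d,(324,215),load('scene'),(299.2,216.3)))
o=cv2.imread('pics/s3.png');print(o.shape)
cv2.imwrite('pics/m5.png',cv2.resize(o[60:260,200:400],(600,600),interpolation=2))
```

```text
s tcp [298.4579 195.6895] tip [298.4735 202.4163] body [298.4044 172.6096]
w tcp [326.1809 254.823 ] tip [326.0145 241.588 ] body [327.1474 331.7196]
t tcp [376.5347 153.4388] tip [375.4722 155.7766] body [380.2514 145.2611]
key from wrist+scene0 (array([ 0.6205, -0.0636,  0.2682]), np.float64(0.003120468423462277))
(400, 640, 3)
```

View pics/m5.png

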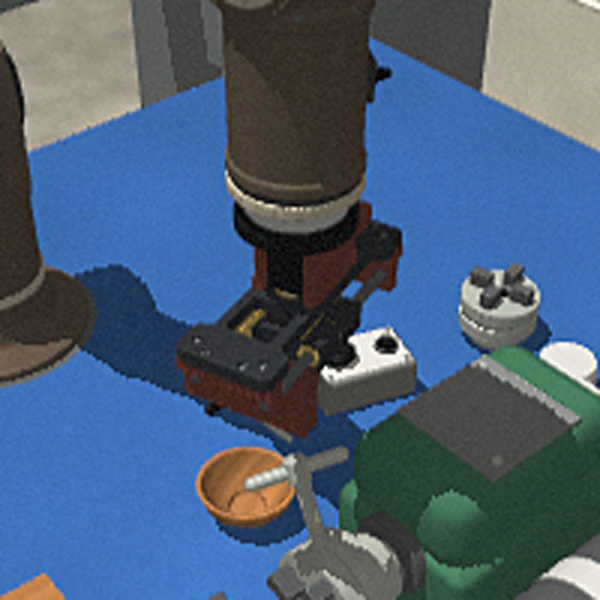

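The fingertip shows at about (297,205) in the scene, directly above the handle's boss (298,214). Projections and triangulation agree to about 5 mm. Dwelling now.

Emit:
carry_out(delta_rot=[[0,0,0],[0,0,0],[0,0,0],[0,0,0],[0,0,0],[0,0,0],[0,0,0],[0,0,0],[0,0,0],[0,0,0]], xyz=[[0,0,0],[0,0,0],[0,0,0],[0,0,0],[0,0,0],[0,0,0],[0,0,0],[0,0,0],[0,0,0],[0,0,0]], hand=[1,1,1,1,1,1,1,1,1,1])

```text
clock: 8.9
tool_pos: [0.6196, -0.0662, 0.3303]
ee_rot: [0.986, 0.166, 0.0, -0.0]
wrist_force: [0.2, 0.4, -1.1]
grip_width: 0.0005
grasp_force: 0.0
```

Emit:
carry_out(delta_rot=[[0,0,0],[0,0,0],[0,0,0],[0,0,0],[0,0,0],[0,0,0],[0,0,0],[0,0,0],[0,0,0],[0,0,0]], xyz=[[0,0,0],[0,0,0],[0,0,0],[0,0,0],[0,0,0],[0,0,0],[0,0,0],[0,0,0],[0,0,0],[0,0,0]], hand=[1,1,1,1,1,1,1,1,1,1])

```text
clock: 9.9
tool_pos: [0.6196, -0.0662, 0.3303]
ee_rot: [0.986, 0.166, -0.0, 0.0]
wrist_force: [0.8, -0.0, -0.9]
grip_width: 0.0004
grasp_force: 0.0
```

Emit:
carry_out(delta_rot=[[0,0,0],[0,0,0],[0,0,0],[0,0,0],[0,0,0]], xyz=[[0,0,0],[0,0,0],[0,0,0],[0,0,0],[0,0,0]], hand=[1,1,1,1,1])

```text
clock: 10.4
tool_pos: [0.6196, -0.0662, 0.3304]
ee_rot: [0.986, 0.166, 0.0, 0.0]
wrist_force: [-0.1, 0.2, -0.2]
grip_width: 0.0006
grasp_force: 0.0
```

Emit:
carry_out(delta_rot=[[0,0,0],[0,0,0],[0,0,0],[0,0,0],[0,0,0],[0,0,0],[0,0,0],[0,0,0],[0,0,0],[0,0,0]], xyz=[[-0.02,0.007,-0.005],[-0.05,0.017,-0.005],[-0.08,0.028,-0.005],[-0.11,0.038,-0.005],[-0.14,0.049,-0.005],[-0.17,0.06,0],[-0.2,0.07,0],[-0.215,0.075,0],[-0.22,0.077,0],[-0.22,0.077,0]], hand=[1,1,1,1,1,1,1,1,1,1])

```text
clock: 11.4
tool_pos: [0.4368, -0.2111, 0.3306]
ee_rot: [0.986, 0.165, 0.0, 0.0]
wrist_force: [0.7, -0.0, -1.0]
grip_width: 0.0004
grasp_force: 0.0
```

Run:
```python
from h import *
np.set_printoptions(precision=4,suppress=True)
s=arm.get_state(); print(s['tool_pos'],s['ee_rot'],s['joint_pos'])
d=snap('wrist','w4'); print(proj(d,(.4368,-.2107,.055)),proj(d,s['tool_pos']-[0,0,.019]))
a=snap('scene','s4')
x,y=proj(a,(.62,-.067,.271)).astype(int); print(x,y)
cv2.imwrite('pics/m6.png',np.hstack([cv2.imread('pics/w4.png')[100:400,120:520],cv2.resize(cv2.imread('pics/s4.png')[195:255,270:350],(400,300),interpolation=2)]))
```

```text
[ 0.4368 -0.2111  0.3306] [0.9863 0.1652 0.0003 0.0002] [ 0.6171  0.1176 -0.2935  1.7782  0.0359  1.2504 -0.9247]
[324.9786 176.2781] [326.5583 242.0115]
298 216
```

View pics/m6.png

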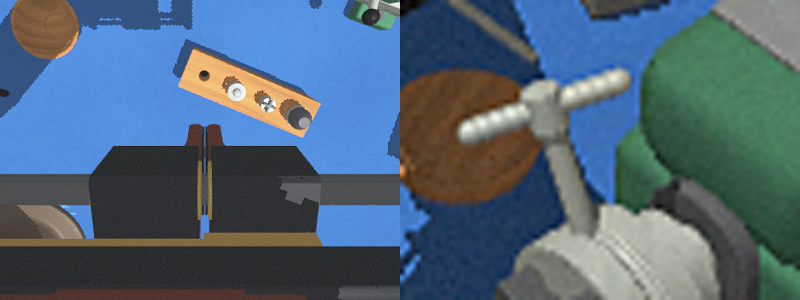

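The wrist view shows the hole at (324,175), prediction (325,176), and the key has not moved. Descend and dwell.

Emit:
carry_out(delta_rot=[[0,0,0],[0,0,0],[0,0,0],[0,0,0],[0,0,0],[0,0,0],[0,0,0],[0,0,0],[0,0,0],[0,0,0]], xyz=[[0,0,0.025],[0,0,0.055],[0,0,0.085],[0,0,0.115],[0,0,0.145],[0,0,0.17],[0,0,0.19],[0,0,0.205],[0,0,0.215],[0,0,0.215]], hand=[1,1,1,1,1,1,1,1,1,1])

```text
clock: 12.5
tool_pos: [0.4368, -0.2098, 0.1141]
ee_rot: [0.986, 0.166, -0.001, -0.001]
wrist_force: [-0.2, -0.1, 1.1]
grip_width: 0.0005
grasp_force: 0.0
```

Emit:
carry_out(delta_rot=[[0,0,0],[0,0,0],[0,0,0],[0,0,0],[0,0,0],[0,0,0],[0,0,0],[0,0,0],[0,0,0],[0,0,0]], xyz=[[0,0,0],[0,0,0],[0,0,0],[0,0,0],[0,0,0],[0,0,0],[0,0,0],[0,0,0],[0,0,0],[0,0,0]], hand=[1,1,1,1,1,1,1,1,1,1])

```text
clock: 13.5
tool_pos: [0.4368, -0.2108, 0.1153]
ee_rot: [0.986, 0.166, -0.0, -0.0]
wrist_force: [0.2, 0.4, -0.2]
grip_width: 0.0004
grasp_force: 0.0
```

Emit:
carry_out(delta_rot=[[0,0,0],[0,0,0],[0,0,0],[0,0,0],[0,0,0],[0,0,0],[0,0,0],[0,0,0],[0,0,0],[0,0,0]], xyz=[[0,0,0],[0,0,0],[0,0,0],[0,0,0],[0,0,0],[0,0,0],[0,0,0],[0,0,0],[0,0,0],[0,0,0]], hand=[1,1,1,1,1,1,1,1,1,1])

```text
clock: 14.5
tool_pos: [0.4368, -0.2109, 0.1153]
ee_rot: [0.986, 0.166, -0.0, 0.0]
wrist_force: [-0.4, 0.1, -0.0]
grip_width: 0.0007
grasp_force: 0.0
```

Run:
```python
from h import *
s=arm.get_state(); print(s['clock'],s['tool_pos'],s['wrist_force'])
d=snap('wrist','w5'); print(proj(d,(.4368,-.2107,.055)))
cv2.imwrite('pics/m7.png',d['img'][60:360,120:520,::-1])
```

```text
14.5 [ 0.436813   -0.21085862  0.11533131] [-0.39139493  0.07587064 -0.00899902]
[325.98995004 221.0023863 ]
```

View pics/m7.png

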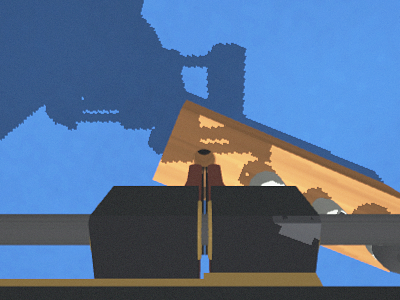

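The hole shows just beyond the fingertips at about (324,216), as predicted. The dwell is done, so I'm handing in.

```bash
python3 -c "
from station import arm
print(arm.finish_job())"
```

```text
the job is handed in; nothing more can be done
None
```

I pressed the stop button to its end stop, pointed at the key for over 2 s, then at the empty hole, where the arm is still pointing; the job is handed in at about 15 s of the 61 s, but the hand-in returned no verdict.

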